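Fit the mill's keyed burr and lock it with the forked blade

ROBOT

A 7-joint arm with a two-finger parallel gripper is mounted at the origin on the work surface. World frame = base frame: x ahead of the robot, y to its left, z up, the work surface at z = 0. Lengths are in m, angles in degrees, forces in N, time in s.
With the tool pointing down it reaches from about 0.425 to 0.875 m from the base axis. Payload 4.7 kg.
Tool frame: the origin (TCP) lies midway between the tips of the shut fingers; the grasp point (between the pads) lies 19 mm behind it (env.tcp_to_grasp is the distance from the TCP to the grasp point, in m); z points along the fingers, y is the line along which they close (so a half turn about z gives the same grasp; the last joint's range is limited). The gripper opens to 85 mm and grips with 20 to 120 N. Pads are 22 mm wide; open, the fingers measure 114 mm over their backs; the gripper's body (76 mm by 85 mm) begins 54 mm behind the grasp point. The pads swing forward as they close: fully open they stand 13 mm farther back than shut.
Start: joints at [74.376, 18.392, -4.016, 83.108, 1.295, 78.541, -3.26], TCP at [0.184, -0.623, 0.231] pointing down, gripper open.
Joint ranges: [-163.93, 163.93], [-17.29, 119.83], [-79.2, 71.16], [3.27, 140.29], [-89.18, 269.18], [5.43, 117.66], [-154.24, 154.24]. Speed limits (degrees/s): [147.25, 147.25, 180, 180, 180, 180, 180].

INTERFACE

Orientations are given as a 3x3 rotation matrix whose columns are the frame's x, y, z axes.
In Python, from bench import env, get_image gives the robot as it stands.
- The arm moves only by the tool servo_tool, never from a script. Its arguments are lists of equal length, an entry for each row: "delta_rot": the turn, a rotation vector about the world's x, y, z in units of 6 degrees (1.0 is 6 degrees), a list of three; "delta_pos": the shift along the world's x, y, z in units of 40 mm (1.0 is 40 mm), a list of three; "fingers": the closure, from 0 (fully open) to 1 (shut). In form: {"delta_rot": [[ax, ay, az], ...], "delta_pos": [[dx, dy, dz], ...], "fingers": [fingers, ...]}. A call has exactly 10 rows; each row shifts and turns the commanded pose from where the row before left it; what a row does not reach is not made up. A row lasts 1/8 s, in which the tool goes at most 62.5 mm and 10.7 degrees, less where a joint would pass 70% of its speed; a pose out of reach is approached as far as the arm can. A call is refused whole if a number of a shift passes 1 or a number of a turn 1, either way. A call with a gripper value outside its range is refused whole. The fingers move at their own pace and stop on an object; "grip_force" is the grip in N (left out, the last holds). Time passes only in rows, so rows that do not move let the fingers close, or fill a call up. It gives the time, the measured TCP pose, the force, the opening and the grip force at its end, in the units of the state.
- env.read_state(): the state, without advancing time (a new reading comes with each control period).
- get_image(name): name is "scene" or "top"; returns a dict with "color" (420x560x3 uint8, red, green, blue), "range_z" (420x560 float32, m along the optical axis (not along the pixel's ray), 0 where there is no reading), "mtx" (3x3 intrinsics, pixels), "distortion" ([k1, k2, p1, p2, k3] as OpenCV has them; the pictures are not rectified), "R" (3x3) and "t" (3): a world point X has camera coordinates R X + t. Camera axes: x right, y down, z forward; pixel columns grow to the right and rows downward; lengths in m; the calibration is good to about 2 mm. A picture is of the moment at which its call begins.
- env.finish_job(): hands the job in; it is judged then, once.
The state is a dict: "clock": time; "qpos": joint angles; "joint_velocities": joint speeds; "joint_efforts": joint torques, N m; "tool_pos": TCP position; "orientation": TCP orientation; "force": force on the tool from outside, world axes, zero at the start; "torque": the same for the moment, N m; "gripper_width": finger opening in m; "finger_force": force on a finger pad.
Only numpy, scipy, OpenCV 4.12 (cv2) and the standard library are available. Lean on these libraries where they do the work, as an engineer would, in place of code of your own. Each camera call takes 0.05 s, during which the arm holds its last target. There are 200 camera calls.

TASK

Fit the grain mill's steel burr: take it from the clamped grey tray, set it upright in the mill's throat and turn it under light pressure until its tang drops into the slot of the drive hub and it sits fully home. Then take the forked steel blade and slide it through the collar's window, over the burr's flange, until you feel its shoulder stop against the collar, and let go. Do not force either part, and leave the other things on the table where they are.

Things in the scene. Friction and masses are not known exactly. Their poses are not given: they have to be found in the camera images.
- mill: Fixed base of a table-top grain mill: white housing, x -75..75, y -120..75 mm about its origin, which lies on the table under the throat's axis; z up. Flat deck 90 mm above the table, jutting out on the -y side. A round throat, 82 mm across, goes down from the deck; round it stands a square aluminium collar (see throat).
- throat (a point): Centre of the collar's mouth, on the throat's axis, 106 mm above the table; axes as the mill's. The aluminium collar stands 16 mm high on the deck, x and y -56..56 mm, with the same 82 mm hole and a low window on its -y side.
- window (a point): Middle of the window's lower edge at the collar's outer face, on the deck: mill (0, -56, 90) mm; axes as the mill's. The window is 52 mm wide (x -26..26) and 9 mm high, under a 7 mm thick lintel, and leads over the throat. The blade goes in along the mill's +y.
- hub_top (a point): On the throat's axis at the top of the drive hub, 67 mm above the table; axes as the mill's, NOT the slot's. Straight slot across it, 16 mm wide, 16 deep, open-ended, along the mill's x within 0.55 rad either way (differs each time, visible from above, not told). A brake holds the hub: it slips only at 0.25 N m, end stops at 1 rad.
- burr: Keyed steel burr, 94 mm tall, about 350 g; origin at the centre of its underside, z up. Tang 44 x 10 mm (x, y), z 0..14, lower edge rounded; boss 52 mm across, 14..26; flange 77 mm across, 26..36, lower edge chamfered; stem 18 mm across, 36..52; then a grip bar. Origin 67 mm above the table with the tang on top of the hub, 53 when fully home, its flange then 1 mm below the deck.
- burr_grip (a point): Middle of the burr's dark wooden grip bar, 73 mm above its origin: 44 x 16 mm (x, y), z 52..94 mm, parallel to the tang (both along the burr's x); axes as the burr's. The burr fits either way round.
- blade: Forked steel blade, 112 x 44 mm, 5 thick, flat, about 150 g; origin on its underside under the middle of its shoulder's front face, x to the fork, z up. Solid for x -40..44, then two prongs to x 72 with a 24 mm gap for the burr's stem. Shoulder: rib across it, x -6..0, 18 mm high. In place: flat on the deck, x along the mill's +y, origin at the window point.
- blade_grip (a point): Middle of the blade's dark wooden upright grip, at (-28, 0, 34) mm in the blade's frame: 24 x 14 mm (x, y), from 5 to 52 mm above the blade's underside; axes as the blade's. Pinch it across y. The blade passes the window only when the burr is home.
- tray: Grey plastic tray 220 x 160 x 35 mm (x, y, z), floor 4 mm thick, fixed to the table's left edge by a dark steel clamp at its +y side; origin under its centre. At its centre a rest ring 84 mm across outside, 60 mm inside, top 32 mm above the table, holds the burr.
- colander: Bystander: red plastic colander, 190 mm across, 90 mm high; origin under its centre.
- bowl: Bystander: stainless steel bowl, 160 mm across, 70 mm high; origin under its centre.
- plate: Bystander: white ceramic plate, 170 mm across, 20 mm high; origin under its centre.
- mortar: Bystander: small wooden mortar, 90 mm across, 75 mm high; origin under its centre.
- spatula: Bystander: green silicone spatula, 260 mm long, lying along its x, handle to -x; origin under its middle.
- jar: Bystander: glass jar with a lid, 68 mm across, 100 mm high; origin under its centre.
- mug: Bystander: blue mug, 76 mm across, 90 mm high, handle at +y; origin under its centre.

How it is judged:
By the outcome, as a careful person would: the job done as asked, in the order asked, and still so for the second after the job is handed in, with the robot touching nothing.
It also fails if it takes over 61 s, if anything falls off the work surface, if the arm or the gripper's body presses on something with over 40 N, if the wrist force passes 120 N, or if a joint passes its speed limit or range.

## Working session

There is one attempt and no reset: what is moved stays moved. The work goes in short steps, Python scripts to look and compute and a tool call to move; the robot and the scene stay as the last step left them, time stands still between calls to the robot, and variables do not carry over. Pictures are saved under pics/ and viewed, at most 10 in all, crops included, and the job is handed in when it is done.

Besides the shell and the picture viewer there is one more tool, called after "Call:" in YAML: its name, and indented under it one key for each argument. servo_tool: Moves the arm, as the interface text tells. Its arguments: {"type":"object","properties":{"delta_rot":{"type":"array"},"delta_pos":{"type":"array"},"fingers":{"type":"array"},"grip_force":{"type":"number"}},"required":["delta_rot","delta_pos","fingers"]}

```bash
mkdir -p pics; ls
cat > h.py <<'E'
import numpy as np, cv2
from bench import env, get_image
def grab(n,save=None):
    im=get_image(n)
    if save: cv2.imwrite('pics/'+save,cv2.cvtColor(im['color'],cv2.COLOR_RGB2BGR))
    np.savez('/tmp/%s.npz'%n,**{k:np.asarray(v) for k,v in im.items()})
    return im
def load(n): return dict(np.load('/tmp/%s.npz'%n))
def rays(im,uv):
    uv=np.asarray(uv,float).reshape(-1,1,2)
    n=cv2.undistortPoints(uv,np.asarray(im['mtx']),np.asarray(im['distortion']))[:,0]
    R=np.asarray(im['R']);t=np.asarray(im['t']).ravel()
    d=np.c_[n,np.ones(len(n))]@R
    return -R.T@t,d,n
def plane(im,uv,z):
    c,d,_=rays(im,uv); s=(z-c[2])/d[:,2]; return c+d*s[:,None]
def cloud(im,mask=None):
    rz=np.asarray(im['range_z']); m=rz>0
    if mask is not None: m&=mask>0
    v,u=np.nonzero(m); c,d,_=rays(im,np.c_[u,v]); return c+d*rz[v,u][:,None],np.c_[u,v]
def proj(im,X):
    return cv2.projectPoints(np.asarray(X,float).reshape(-1,1,3),cv2.Rodrigues(np.asarray(im['R'],float))[0],np.asarray(im['t'],float),np.asarray(im['mtx'],float),np.asarray(im['distortion'],float))[0][:,0]
E
python3 - <<'E'
from h import *
s=env.read_state(); print({k:np.round(v,3).tolist() for k,v in s.items()})
for n in('scene','top'):
    im=grab(n,n+'0.png'); c,d,_=rays(im,[[280,210]]); print(n,c,d,im['mtx'][0])
E
```

```text
pics
{'clock': 0.0, 'qpos': [74.376, 18.439, -4.017, 83.176, 1.295, 78.541, -3.262], 'joint_velocities': [-0.154, 0.039, -0.031, -0.004, -0.052, -0.007, 0.011], 'joint_efforts': [-0.0, -49.358, -0.382, -31.433, 0.013, 0.011, -0.0], 'tool_pos': [0.184, -0.623, 0.23], 'orientation': [[0.959, 0.283, -0.001], [0.283, -0.959, 0.002], [-0.0, -0.002, -1.0]], 'force': [0.394, -0.646, 0.135], 'torque': [0.022, -0.034, -0.042], 'finger_force': 0.0, 'gripper_width': 0.086}
scene [1.19746955 0.54889275 0.75451681] [[-0.59896545 -0.53306812 -0.59763827]] [392.22088375   0.         278.19017948]
top [ 0.28771541 -0.04992035  1.20533228] [[ 0.21523275 -0.00425063 -0.97657759]] [411.93598141   0.         279.83403056]
```

View pics/scene0.png

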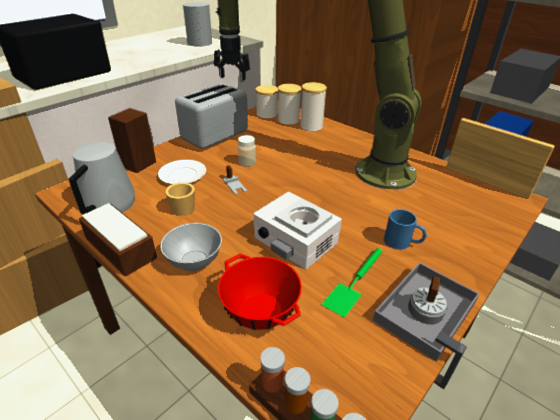

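View pics/top0.png

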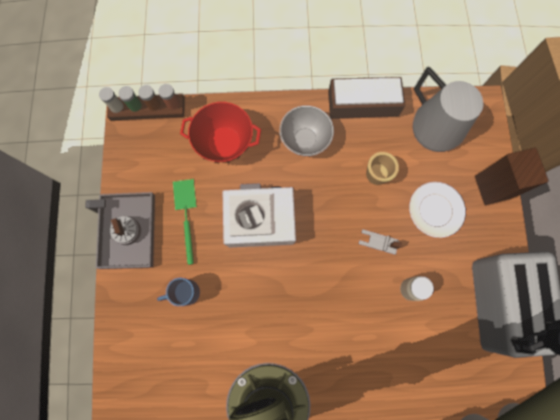

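Scene: mill around (298,225), burr in the tray at (430,300), blade at (233,182). Top: collar (250,214), burr (125,230), blade (380,241), with its grip at the right-hand end. The image's right side is world -y.

Run:
```python
from h import *
T=load('top');S=load('scene')
def crop(im,u,v,w,h,W,H): return cv2.resize(cv2.cvtColor(im['color'][v:v+h,u:u+w],cv2.COLOR_RGB2BGR),(W,H),interpolation=cv2.INTER_CUBIC)
a=np.hstack([crop(T,215,178,90,68,400,300),crop(T,92,190,80,60,400,300)])
b=np.hstack([crop(T,350,220,60,45,400,300),crop(S,240,180,120,90,400,300)])
cv2.imwrite('pics/crops.png',np.vstack([a,b]))
for n,im in(('top',T),('scene',S)):
    P,uv=cloud(im)
    def reg(x,y,r,z0,z1):
        m=(abs(P[:,0]-x)<r)&(abs(P[:,1]-y)<r)&(P[:,2]>z0)&(P[:,2]<z1); return P[m],uv[m]
    # table check, heights near things
    for nm,uv0 in (('mill',(258,215)),('burr',(125,230)),('blade',(380,241))):
        x,y,_=plane(T,[uv0],.05)[0]
        Q,q=reg(x,y,.13,-.02,.2)
        h,e=np.histogram(Q[:,2],bins=np.arange(-.02,.2,.005))
        print(n,nm,round(x,3),round(y,3),[(round(b*1000),c) for b,c in zip(e,h) if c>8])
    Q,_=reg(*plane(T,[(258,215)],.1)[0][:2],.13,.101,.112)
    if len(Q): print('collar',cv2.minAreaRect((Q[:,:2]*1000).astype(np.float32)),np.median(Q[:,2]))
    Q,_=reg(*plane(T,[(258,215)],.1)[0][:2],.16,.083,.112)
    if len(Q): print('deck',cv2.minAreaRect((Q[:,:2]*1000).astype(np.float32)),np.median(Q[:,2]))
```

```text
top mill 0.53 0.009 [(-10, np.int64(10)), (-5, np.int64(754)), (0, np.int64(2243)), (5, np.int64(276)), (10, np.int64(14)), (15, np.int64(14)), (20, np.int64(19)), (25, np.int64(14)), (30, np.int64(14)), (35, np.int64(21)), (40, np.int64(21)), (45, np.int64(61)), (50, np.int64(227)), (55, np.int64(156)), (60, np.int64(60)), (65, np.int64(220)), (70, np.int64(105)), (75, np.int64(37)), (80, np.int64(28)), (85, np.int64(519)), (90, np.int64(1481)), (95, np.int64(136)), (100, np.int64(138)), (105, np.int64(753)), (110, np.int64(115))]
top burr 0.5 0.394 [(-10, np.int64(9)), (-5, np.int64(687)), (0, np.int64(2686)), (5, np.int64(1493)), (10, np.int64(170)), (15, np.int64(121)), (20, np.int64(144)), (25, np.int64(142)), (30, np.int64(246)), (35, np.int64(307)), (40, np.int64(320)), (45, np.int64(178)), (50, np.int64(27)), (60, np.int64(9)), (65, np.int64(10)), (70, np.int64(11)), (75, np.int64(9)), (80, np.int64(11)), (85, np.int64(9)), (90, np.int64(11)), (95, np.int64(23)), (100, np.int64(66))]
top blade 0.442 -0.335 [(-10, np.int64(13)), (-5, np.int64(1579)), (0, np.int64(4724)), (5, n
[... 1556 characters left out ...]
[(-5, np.int64(1216)), (0, np.int64(1531)), (5, np.int64(108)), (10, np.int64(51)), (15, np.int64(63)), (20, np.int64(36)), (25, np.int64(22)), (30, np.int64(19)), (35, np.int64(22)), (40, np.int64(24)), (45, np.int64(21)), (50, np.int64(29)), (55, np.int64(17)), (60, np.int64(17)), (65, np.int64(17)), (70, np.int64(20)), (75, np.int64(18)), (80, np.int64(11)), (85, np.int64(10)), (90, np.int64(17)), (95, np.int64(19)), (100, np.int64(21))]
collar ((518.8209838867188, 32.07056427001953), (115.5217056274414, 114.78466033935547), 1.3459376096725464) 0.10571602517525791
deck ((561.009521484375, 15.089584350585938), (240.9989471435547, 209.21694946289062), 1.5065842866897583) 0.09114202253641324
```

View pics/crops.png

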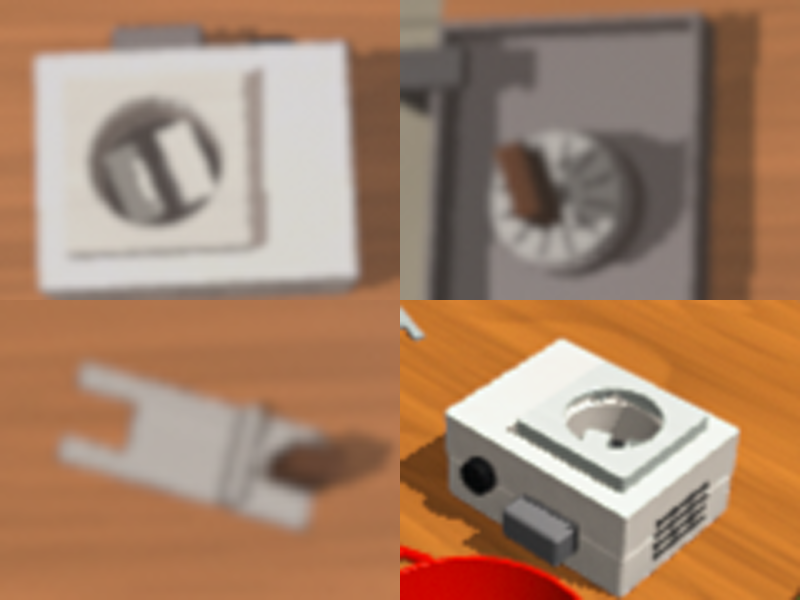

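The crops show four things:
- **Throat:** the hub's dark slot runs from about (130,125) to (185,205) in its crop, so yaw is positive, about 25°.
- **Burr:** its bar top is at (510,155).
- **Blade:** the fork points left and slightly up, with the grip at the right-hand end.
- **Window:** it's on the mill's world -y side.

Next I'll measure precisely.

Run:
```python
from h import *
T=load('top');S=load('scene')
def rect(Q): 
    (c,s,a)=cv2.minAreaRect((Q*1000).astype(np.float32)); return np.round(c,1),np.round(s,1),round(a,1)
for n,im in(('top',T),('scene',S)):
    P,uv=cloud(im)
    def sel(x,y,r,z0,z1): return (abs(P[:,0]-x)<r)&(abs(P[:,1]-y)<r)&(P[:,2]>z0)&(P[:,2]<z1)
    m=sel(.49,.39,.06,.093,.115); Q=P[m]
    print(n,'bar',rect(Q[:,:2]),np.median(Q[:,2]),Q.mean(0),uv[m].mean(0),m.sum())
    m=sel(.49,.39,.07,.037,.05);Q=P[m]; print(n,'flange',cv2.minEnclosingCircle((Q[:,:2]*1000).astype(np.float32)),np.median(Q[:,2]))
    hsv=cv2.cvtColor(im['color'],cv2.COLOR_RGB2HSV)
    # blade: low saturation pixels near
    u0,v0=map(int,proj(im,[[.442,-.335,0]])[0]); box=np.zeros(hsv.shape[:2],np.uint8); box[v0-30:v0+30,u0-40:u0+40]=255
    m=cv2.inRange(hsv,(0,0,110),(179,70,255))&box
    k,l,st,ce=cv2.connectedComponentsWithStats(m); i=1+np.argmax(st[1:,4]); m=(l==i).astype(np.uint8)*255
    cs=max(cv2.findContours(m,cv2.RETR_EXTERNAL,cv2.CHAIN_APPROX_NONE)[0],key=cv2.contourArea)[:,0].astype(float)
    print(n,'blade',rect(plane(im,cs,.005)[:,:2]))
    q=sel(.43,-.37,.1,.040,.062);Q=P[q]; k=cv2.kmeans if 0 else None
    hs=hsv[uv[:,1],uv[:,0]]; q&=(hs[:,2]<130); Q=P[q]
    if len(Q): print(n,'bladegrip',rect(Q[:,:2]),Q.mean(0),uv[q].mean(0),len(Q))
# slot: dark pixels in throat (top), at z .067
g=cv2.cvtColor(T['color'],cv2.COLOR_RGB2GRAY)
for r in range(198,232): print(r,' '.join('%3d'%x for x in g[r,232:268]))
```

```text
top bar (array([503.7, 402.1]), array([44.8, 17.7]), 17.5) 0.10127094903404754 [0.50518612 0.40180739 0.1006873 ] [115.44329897 225.32989691] 97
top flange ((486.05938720703125, 366.58892822265625), 79.01117706298828) 0.043065939858882185
top blade (array([ 447. , -342.1]), array([111.7,  46.5]), 71.1)
top bladegrip (array([ 387.6, -397.2]), array([112.7,  21.3]), 18.5) [ 0.42134654 -0.38468006  0.05196668] [398.02 247.32] 50
scene bar (array([503.3, 406.1]), array([44.9, 16.2]), 18.7) 0.10061275223932276 [0.50576599 0.40644364 0.10013141] [435.03252033 283.74796748] 123
scene flange ((483.1379089355469, 382.01300048828125), 70.66571807861328) 0.04298507009323416
scene blade (array([ 443.6, -335.8]), array([109.5,  49.9]), 69.9)
scene bladegrip (array([ 389.5, -395.3]), array([113.8,  25.5]), 21.7) [ 0.42382242 -0.379346    0.04787006] [229.93333333 167.13333333] 30
198 208 207 208 208 208 208 208 207 207 207 207 208 207 207 206 205 203 202 202 203 204 205 206 206 206 207 207 207 207 206 207 207 207 208 208 208
199 208 208 208 207 208 207 207 207 207 207 207 205 201 198 195 191 186 1
[... 4110 characters left out ...]
 172 151 138 138 141 139 135 130 121 112 100  90  91 101 119 140 164 183 197 205 208 208 207 207 208 207 207
228 208 209 208 208 208 208 208 208 204 197 186 173 164 158 151 142 134 126 119 118 121 129 143 162 179 193 201 206 208 207 208 207 207 207 207 207
229 209 209 209 208 208 208 208 208 207 206 202 197 191 185 177 171 167 163 161 162 168 175 182 192 200 204 207 207 207 207 207 207 207 206 207 207
230 209 209 209 209 208 208 208 208 208 207 206 206 204 201 199 197 195 194 193 194 198 200 203 205 207 207 207 207 208 208 207 208 207 207 207 207
231 209 209 209 208 209 209 209 208 208 207 208 208 208 207 206 205 205 205 205 205 206 206 206 206 207 206 206 206 207 207 207 207 207 207 207 207
```

Run:
```python
from h import *
T=load('top')
g=cv2.cvtColor(T['color'],cv2.COLOR_RGB2GRAY).astype(float)
def edge(rows,ua,ub,lev,rising):
    out=[]
    for r in rows:
        for u in range(ua,ub):
            a,b=g[r,u],g[r,u+1]
            if (a<lev<=b) if rising else (a>=lev>b): out.append((u+(lev-a)/(b-a),r)); break
    return np.array(out)
def line(uv,z):
    X=plane(T,uv,z)[:,:2]; vx,vy,x,y=cv2.fitLine(X.astype(np.float32),cv2.DIST_HUBER,0,1e-4,1e-4).ravel()
    return np.degrees(np.arctan(vy/vx)),x,y
R=line(edge(range(210,221),249,262,145,True),.067)
e=[]
for r in range(215,222):
    u=249-3
    row=g[r]; k=240+np.argmax(row[240:256]); 
    while row[k]>131:k+=1
    e.append((k-1+(row[k-1]-131)/(row[k-1]-row[k]),r))
L=line(np.array(e),.067); print('slot R',R,'L',L)
a=np.radians((R[0]+L[0])/2); n=np.array([-np.sin(a),np.cos(a)])
print('offsets from throat guess',[(np.array(x[1:])-[.5207,.031])@n for x in (R,L)])
# deck edges
lv=cv2.inRange(T['color'],(170,170,165),(255,255,255)); k,l,st,_=cv2.connectedComponentsWithStats(lv); i=l[215,285]; m=(l==i).astype(np.uint8)
c=max(cv2.findContours(m,cv2.RETR_EXTERNAL,cv2.CHAIN_APPROX_NONE)[0],key=cv2.contourArea)[:,0].astype(float)
X=plane(T,c,.09)[:,:2]; print(cv2.minAreaRect((X*1000).astype(np.float32)))
# throat hole rim at z .106: transition 207->dark, ellipse
h=(g[190:240,225:275]<185).astype(np.uint8); k,l,st,_=cv2.connectedComponentsWithStats(h); i=l[20,25] if l[20,25] else 1+np.argmax(st[1:,4]);
# fill and circle
c=max(cv2.findContours((l==i).astype(np.uint8),cv2.RETR_EXTERNAL,cv2.CHAIN_APPROX_NONE)[0],key=cv2.contourArea)[:,0]+[225,190]
X=plane(T,c,.106)[:,:2]*1000; print('hole',cv2.minEnclosingCircle(X.astype(np.float32)),cv2.fitEllipse(X.astype(np.float32)))
# brown bars
hsv=cv2.cvtColor(T['color'],cv2.COLOR_RGB2HSV)
print(hsv[225,112:120].tolist()); print(hsv[244:252:2,390:404].tolist())
```

```text
slot R (np.float32(20.843287), np.float32(0.5271234), np.float32(0.023488205)) L (np.float32(-76.79598), np.float32(0.518227), np.float32(0.017186815))
offsets from throat guess [np.float64(-0.0036207183860110874), np.float64(-0.013359105365729715)]
((522.2706909179688, 6.645820617675781), (150.6715087890625, 194.7411651611328), 0.5102812051773071)
hole ((521.3480224609375, 29.169189453125), 42.90711212158203) ((520.6105346679688, 31.604351043701172), (78.24406433105469, 81.62763214111328), 121.60919189453125)
[[10, 46, 139], [10, 85, 117], [10, 124, 105], [10, 126, 101], [10, 124, 97], [11, 117, 87], [10, 106, 70], [11, 88, 58]]
[[[11, 48, 112], [10, 87, 85], [10, 113, 81], [10, 125, 90], [10, 128, 98], [11, 129, 101], [10, 125, 102], [10, 125, 102], [10, 125, 102], [10, 124, 103], [11, 124, 105], [11, 127, 110], [12, 130, 118], [12, 132, 122]], [[11, 51, 111], [10, 76, 90], [10, 95, 83], [11, 107, 81], [10, 117, 83], [11, 121, 84], [10, 122, 86], [10, 120, 89], [10, 121, 93], [10, 124, 101], [11, 127, 108], [12, 132, 116], [12, 134, 124], [12, 135, 134]], [[14, 22, 171], [12, 23, 164], [13, 26, 154], [12, 31, 140], [12, 36, 126], [10, 47, 115], [10, 76, 108], [11, 114, 112], [12, 135, 125], [12, 139, 143], [12, 141, 157], [12, 141, 163], [12, 142, 167], [12, 141, 172]], [[14, 18, 184], [15, 19, 184], [15, 19, 184], [15, 20, 183], [13, 20, 180], [11, 32, 176], [10, 67, 171], [11, 115, 171], [12, 141, 174], [12, 143, 175], [12, 142, 176], [12, 142, 176], [12, 143, 175], [12, 141, 175]]]
```

Call:
servo_tool:
  delta_rot:
    - [0,0,0]
    - [0,0,0]
    - [0,0,0]
    - [0,0,0]
    - [0,0,0]
    - [0,0,0]
    - [0,0,0]
    - [0,0,0]
    - [0,0,0]
    - [0,0,0]
  delta_pos:
    - [0.6,0.8,0]
    - [0.6,0.8,0]
    - [0.6,0.8,0]
    - [0.6,0.8,0]
    - [0.6,0.8,0]
    - [0.6,0.8,0]
    - [0.6,0.8,0]
    - [0.6,0.8,0]
    - [0.6,0.8,0]
    - [0.6,0.8,0]
  fingers: [0,0,0,0,0,0,0,0,0,0]

```text
clock: 1.35
tool_pos: [0.4243, -0.3022, 0.231]
orientation: [[0.959, 0.283, -0.001], [0.283, -0.959, 0.0], [-0.0, -0.0, -1.0]]
force: [-0.1, -0.4, 0.7]
gripper_width: 0.0853
finger_force: 0.0
```

Call:
servo_tool:
  delta_rot:
    - [0,0,0.03]
    - [0,0,0.03]
    - [0,0,0.03]
    - [0,0,0.03]
    - [0,0,0.03]
    - [0,0,0.03]
    - [0,0,0.03]
    - [0,0,0.03]
    - [0,0,0.03]
    - [0,0,0]
  delta_pos:
    - [0.2,0.98,0]
    - [0.2,0.98,0]
    - [0.2,0.98,0]
    - [0.2,0.98,0]
    - [0.2,0.98,0]
    - [0.2,0.98,0]
    - [0.2,0.98,0]
    - [0.2,0.98,0]
    - [0.2,0.98,0]
    - [0.2,0.98,0]
  fingers: [0,0,0,0,0,0,0,0,0,0]

```text
clock: 2.6
tool_pos: [0.5037, 0.0896, 0.2311]
orientation: [[0.951, 0.31, -0.0], [0.31, -0.951, -0.0], [-0.0, 0.0, -1.0]]
force: [-0.2, 0.5, -0.2]
gripper_width: 0.0853
finger_force: 0.0
```

Call:
servo_tool:
  delta_rot:
    - [0,0,0]
    - [0,0,0]
    - [0,0,0]
    - [0,0,0]
    - [0,0,0]
    - [0,0,0]
    - [0,0,0]
    - [0,0,0]
    - [0,0,0]
    - [0,0,0]
  delta_pos:
    - [0,0.98,0]
    - [0,0.98,0]
    - [0,0.98,0]
    - [0,0.98,0]
    - [0,0.98,0]
    - [0,0.98,-0.1]
    - [0,0.98,-0.4]
    - [0,0.98,-0.8]
    - [0,0,-0.8]
    - [0,0,0]
  fingers: [0,0,0,0,0,0.2,0.2,0.2,0.2,0.2]

```text
clock: 3.85
tool_pos: [0.5022, 0.4008, 0.144]
orientation: [[0.95, 0.311, -0.005], [0.311, -0.95, -0.004], [-0.006, 0.002, -1.0]]
force: [-0.3, 0.3, 0.3]
gripper_width: 0.0685
finger_force: 0.0
```

Run:
```python
from h import *
T=grab('top');S=grab('scene'); s=env.read_state(); print(s['tool_pos'],s['clock'],np.round(s['qpos'],1))
a=cv2.resize(T['color'][190:265,75:175],(400,300),interpolation=cv2.INTER_CUBIC)
b=cv2.resize(S['color'][220:340,370:530],(400,300),interpolation=cv2.INTER_CUBIC)
cv2.imwrite('pics/near.png',cv2.cvtColor(np.hstack([a,b]),cv2.COLOR_RGB2BGR))
```

```text
[0.50435975 0.40167414 0.14783814] 3.95 [  -4.1   28.5  -49.1   88.6   22.1   73.1 -128.2]
```

View pics/near.png

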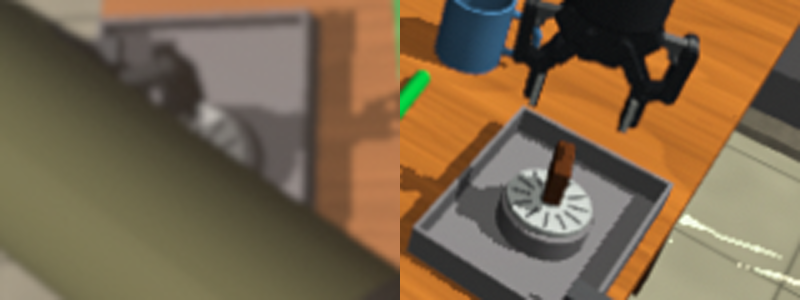

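The left crop (top view) is mostly hidden by the arm. The right crop shows the fingers at (535,95) and (630,125), straddling the bar, whose top is at (565,150). I'll descend.

Call:
servo_tool:
  delta_rot:
    - [0,0,0]
    - [0,0,0]
    - [0,0,0]
    - [0,0,0]
    - [0,0,0]
    - [0,0,0]
    - [0,0,0]
    - [0,0,0]
    - [0,0,0]
    - [0,0,0]
  delta_pos:
    - [0,0.05,-0.5]
    - [0,0,-0.5]
    - [0,0,-0.5]
    - [0,0,-0.4]
    - [0,0,-0.15]
    - [0,0,0]
    - [0,0,0]
    - [0,0,0]
    - [0,0,0]
    - [0,0,0]
  fingers: [0.2,0.2,0.2,0.2,0.4,0.8,0.9,1,1,1]
  grip_force: 60

```text
clock: 5.2
tool_pos: [0.5043, 0.4048, 0.0662]
orientation: [[0.951, 0.31, 0.001], [0.31, -0.951, 0.001], [0.002, -0.001, -1.0]]
force: [0.4, 1.8, 2.9]
gripper_width: 0.0152
finger_force: 60.1
```

Call:
servo_tool:
  delta_rot:
    - [0,0,0]
    - [0,0,0]
    - [0,0,0]
    - [0,0,0]
    - [0,0,0.1]
    - [0,0,0.1]
    - [0,0,0.1]
    - [0,0,0.1]
    - [0,0,0.1]
    - [0,0,0.1]
  delta_pos:
    - [0,0,0.4]
    - [0,0,0.9]
    - [0,0,1.0]
    - [0,-0.2,0.8]
    - [0.1,-0.8,0.2]
    - [0.1,-0.9,0]
    - [0.1,-0.9,0]
    - [0.1,-0.9,0]
    - [0,-0.9,0]
    - [0,-0.9,0]
  fingers: [1,1,1,1,1,1,1,1,1,1]

```text
clock: 6.45
tool_pos: [0.519, 0.1824, 0.1973]
orientation: [[0.929, 0.369, -0.001], [0.369, -0.929, -0.001], [-0.002, 0.001, -1.0]]
force: [0.3, 0.6, -4.0]
gripper_width: 0.015
finger_force: 59.3
```

Call:
servo_tool:
  delta_rot:
    - [0,0,0.1]
    - [0,0,0.05]
    - [0,0,0]
    - [0,0,0]
    - [0,0,0]
    - [0,0,0]
    - [0,0,0]
    - [0,0,0]
    - [0,0,0]
    - [0,0,0]
  delta_pos:
    - [0,-0.9,0]
    - [0,-0.9,0]
    - [0,-0.9,0]
    - [0,-0.8,0]
    - [0,-0.35,0]
    - [0,0,0]
    - [0,0,-0.2]
    - [0,0,-0.2]
    - [0,0,0]
    - [0,0,0]
  fingers: [1,1,1,1,1,1,1,1,1,1]

```text
clock: 7.7
tool_pos: [0.5198, 0.0306, 0.1812]
orientation: [[0.923, 0.384, -0.0], [0.384, -0.923, 0.0], [-0.0, -0.0, -1.0]]
force: [0.2, -0.3, -3.7]
gripper_width: 0.0151
finger_force: 59.2
```

Run:
```python
from h import *
T=grab('top');S=grab('scene'); s=env.read_state(); print(s['tool_pos'],s['clock'],np.round(s['qpos'],1),s['gripper_width'])
a=cv2.resize(T['color'][170:260,200:320],(400,300),interpolation=cv2.INTER_CUBIC)
b=cv2.resize(S['color'][120:270,210:410],(400,300),interpolation=cv2.INTER_CUBIC)
cv2.imwrite('pics/over.png',cv2.cvtColor(np.hstack([a,b]),cv2.COLOR_RGB2BGR))
```

```text
[0.52004246 0.03033137 0.1815343 ] 7.8 [ 36.7   8.  -45.9 103.9   6.1  70.6 -78.5] 0.015110304229477215
```

View pics/over.png

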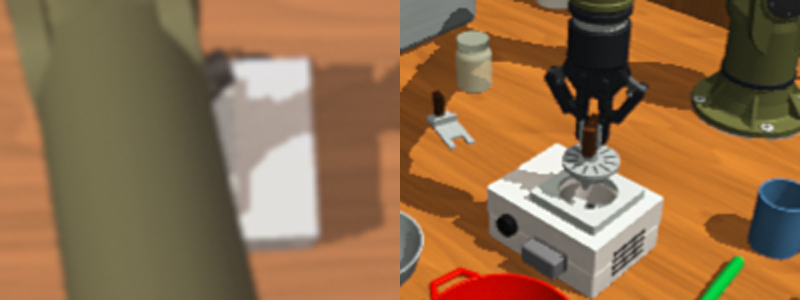

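The arm hides the mill in the top view. In the scene crop the burr hangs upright above the throat, with its flange around (590,160) and the hole around (590,190). Next I'll compare flange and hole in the scene camera alone.

Run:
```python
from h import *
S=load('scene'); P,uv=cloud(S)
m=(abs(P[:,0]-.52)<.05)&(abs(P[:,1]-.03)<.05)&(P[:,2]>.14)&(P[:,2]<.168)
h,e=np.histogram(P[m,2],bins=np.arange(.14,.17,.002)); print(list(zip(np.round(e*1000),h)))
# burr flange: bright low-sat pixels in component near projected flange
hsv=cv2.cvtColor(S['color'],cv2.COLOR_RGB2HSV)
z=.1585
for zz in (z,):
    m2=m&(P[:,2]>.151)&(P[:,2]<.164); Q=P[m2]*1000
    q=Q[:,:2].astype(np.float32); print('flange pts',len(q),cv2.minEnclosingCircle(q),np.median(Q[:,2]), q.min(0),q.max(0), np.percentile(q,[2,98],axis=0))
m3=(abs(P[:,0]-.52)<.09)&(abs(P[:,1]-.03)<.09)&(P[:,2]>.1015)&(P[:,2]<.11); Q=P[m3]*1000; q=Q[:,:2].astype(np.float32)
print('collar',cv2.minAreaRect(q),np.percentile(q,[1,99],axis=0),np.median(Q[:,2]))
u0=np.array([305,195]); a=S['color'][185:235,270:340]
cv2.imwrite('pics/fl.png',cv2.resize(cv2.cvtColor(a,cv2.COLOR_RGB2BGR),(784,560),interpolation=cv2.INTER_CUBIC))
print(proj(S,[[.52,.0305,.1585],[.52,.0305,.106]]))
```

```text
[(np.float64(140.0), np.int64(1)), (np.float64(142.0), np.int64(0)), (np.float64(144.0), np.int64(0)), (np.float64(146.0), np.int64(2)), (np.float64(148.0), np.int64(5)), (np.float64(150.0), np.int64(12)), (np.float64(152.0), np.int64(14)), (np.float64(154.0), np.int64(40)), (np.float64(156.0), np.int64(194)), (np.float64(158.0), np.int64(98)), (np.float64(160.0), np.int64(7)), (np.float64(162.0), np.int64(7)), (np.float64(164.0), np.int64(1)), (np.float64(166.0), np.int64(1))]
flange pts 364 ((518.8096923828125, 32.40378952026367), 39.848304748535156) 157.38160983117012 [480.40213    -5.8627195] [557.29535  71.70384] [[484.95646179  -1.44786489]
 [555.41571411  69.48386307]]
collar ((519.4825439453125, 32.27939987182617), (114.73336029052734, 114.97451782226562), 0.9315100908279419) [[463.57925415 -22.90878077]
 [576.16634521  89.01046494]] 105.92321687710593
[[304.09534596 198.95240726]
 [303.06908985 214.71364375]]
```

View pics/fl.png

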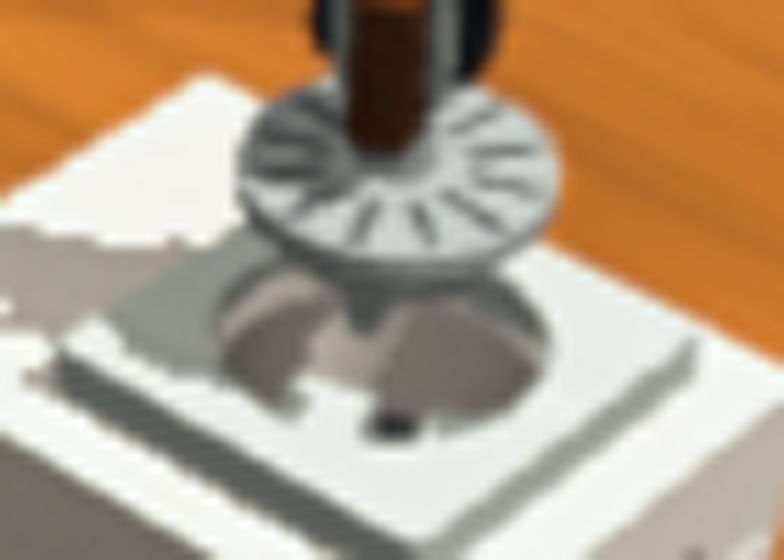

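Flange and collar centres agree within 0.5 mm in the same camera, and the burr hangs straight. I'll descend.

Call:
servo_tool:
  delta_rot:
    - [0,0,0]
    - [0,0,0]
    - [0,0,0]
    - [0,0,0]
    - [0,0,0]
    - [0,0,0]
    - [0,0,0]
    - [0,0,0]
    - [0,0,0]
    - [0,0,0]
  delta_pos:
    - [0,0,-0.25]
    - [0,0,-0.25]
    - [0,0,-0.2]
    - [0,0,-0.15]
    - [0,0,-0.1]
    - [0,0,-0.1]
    - [0,0,-0.1]
    - [0,0,-0.1]
    - [0,0,0]
    - [0,0,0]
  fingers: [1,1,1,1,1,1,1,1,1,1]

```text
clock: 9.05
tool_pos: [0.52, 0.0301, 0.1315]
orientation: [[0.924, 0.384, 0.0], [0.384, -0.924, -0.0], [0.0, 0.0, -1.0]]
force: [-0.4, 0.2, -3.2]
gripper_width: 0.015
finger_force: 59.4
```

Next, down gently past the hub's top height (TCP 0.127).

Call:
servo_tool:
  delta_rot:
    - [0,0,0]
    - [0,0,0]
    - [0,0,0]
    - [0,0,0]
    - [0,0,0]
    - [0,0,0]
    - [0,0,0]
    - [0,0,0]
    - [0,0,0]
    - [0,0,0]
  delta_pos:
    - [0,0,-0.05]
    - [0,0,-0.03]
    - [0,0,-0.03]
    - [0,0,-0.03]
    - [0,0,-0.02]
    - [0,0,-0.02]
    - [0,0,0]
    - [0,0,0]
    - [0,0,0]
    - [0,0,0]
  fingers: [1,1,1,1,1,1,1,1,1,1]

```text
clock: 10.3
tool_pos: [0.5199, 0.0302, 0.1242]
orientation: [[0.924, 0.384, 0.0], [0.384, -0.924, -0.0], [0.0, 0.0, -1.0]]
force: [0.2, -0.5, -2.6]
gripper_width: 0.0153
finger_force: 59.4
```

Call:
servo_tool:
  delta_rot:
    - [0,0,0]
    - [0,0,0]
    - [0,0,0]
    - [0,0,0]
    - [0,0,0]
    - [0,0,0]
    - [0,0,0]
    - [0,0,0]
    - [0,0,0]
    - [0,0,0]
  delta_pos:
    - [0,0,-0.03]
    - [0,0,-0.03]
    - [0,0,-0.03]
    - [0,0,-0.03]
    - [0,0,-0.03]
    - [0,0,-0.02]
    - [0,0,0]
    - [0,0,0]
    - [0,0,0]
    - [0,0,0]
  fingers: [1,1,1,1,1,1,1,1,1,1]

```text
clock: 11.55
tool_pos: [0.5199, 0.0301, 0.1174]
orientation: [[0.924, 0.384, 0.0], [0.384, -0.924, -0.0], [0.0, 0.0, -1.0]]
force: [-0.1, 0.5, -4.4]
gripper_width: 0.0151
finger_force: 59.4
```

The tang is in the slot without contact. Last 4–5 mm now.

Call:
servo_tool:
  delta_rot:
    - [0,0,0]
    - [0,0,0]
    - [0,0,0]
    - [0,0,0]
    - [0,0,0]
    - [0,0,0]
    - [0,0,0]
    - [0,0,0]
    - [0,0,0]
    - [0,0,0]
  delta_pos:
    - [0,0,-0.03]
    - [0,0,-0.03]
    - [0,0,-0.02]
    - [0,0,-0.02]
    - [0,0,-0.01]
    - [0,0,-0.01]
    - [0,0,0]
    - [0,0,0]
    - [0,0,0]
    - [0,0,0]
  fingers: [1,1,1,1,1,1,1,1,1,1]

```text
clock: 12.8
tool_pos: [0.5199, 0.0302, 0.1131]
orientation: [[0.924, 0.384, 0.0], [0.384, -0.924, -0.0], [-0.0, 0.0, -1.0]]
force: [-3.6, -0.3, 5.4]
gripper_width: 0.0151
finger_force: 60.5
```

The burr is home: TCP 0.113, about 9 N of contact. I'll release, lift and head for the blade.

Call:
servo_tool:
  delta_rot:
    - [0,0,0]
    - [0,0,0]
    - [0,0,0]
    - [0,0,0]
    - [0,0,0]
    - [0,0,-0.5]
    - [0,0,-1]
    - [0,0,-1]
    - [0,0,-1]
    - [0,0,-1]
  delta_pos:
    - [0,0,0]
    - [0,0,0]
    - [0,0,0.2]
    - [0,0,0.8]
    - [0,0,1]
    - [0,-0.5,0.6]
    - [0,-0.9,0]
    - [-0.1,-0.9,0]
    - [-0.1,-0.9,0]
    - [-0.1,-0.9,0]
  fingers: [0.3,0.3,0.3,0.3,0.3,0.3,0.3,0.3,0.3,0.3]

```text
clock: 14.05
tool_pos: [0.507, -0.1367, 0.2158]
orientation: [[0.996, -0.085, -0.001], [-0.085, -0.996, 0.0], [-0.001, -0.0, -1.0]]
force: [-0.3, 0.0, 0.4]
gripper_width: 0.0598
finger_force: 0.0
```

Call:
servo_tool:
  delta_rot:
    - [0,0,-1]
    - [0,0,-1]
    - [0,0,-1]
    - [0,0,-1]
    - [0,0,-1]
    - [0,0,-1]
    - [0,0,-1]
    - [0,0,-1]
    - [0,0,-1]
    - [0,0,-1]
  delta_pos:
    - [-0.1,-0.7,0]
    - [-0.1,-0.7,0]
    - [-0.1,-0.7,0]
    - [-0.1,-0.7,0]
    - [-0.1,-0.7,0]
    - [0,0,0]
    - [0,0,0]
    - [0,0,0]
    - [0,0,0]
    - [0,0,0]
  fingers: [0.2,0.2,0.2,0.2,0.2,0.2,0.2,0.2,0.2,0.2]

```text
clock: 15.3
tool_pos: [0.4871, -0.2752, 0.2159]
orientation: [[0.425, -0.905, -0.001], [-0.905, -0.425, 0.0], [-0.001, 0.001, -1.0]]
force: [0.1, -1.0, 0.4]
gripper_width: 0.0684
finger_force: 0.0
```

Run:
```python
from h import *
T=grab('top');S=grab('scene'); s=env.read_state(); print(s['tool_pos'],s['clock'],np.round(s['qpos'],1),s['gripper_width'],s['orientation'][:,1] if hasattr(s['orientation'],'shape') else s['orientation'],np.round(s['force'],1))
u=lambda im,a,b,c,d,W:cv2.resize(cv2.cvtColor(im['color'][b:d,a:c],cv2.COLOR_RGB2BGR),(W,300),interpolation=cv2.INTER_CUBIC)
cv2.imwrite('pics/home.png',np.vstack([np.hstack([u(T,210,175,310,250,400),u(T,340,200,440,275,400)]),np.hstack([u(S,250,170,350,245,400),u(S,190,140,290,215,400)])]))
```

```text
[ 0.48715713 -0.27511276  0.21592549] 15.4 [  50.4    9.5  -26.3   96.7    4.3   74.9 -131.3] 0.06791196311256478 [-9.0368571e-01 -4.2819577e-01  7.2132993e-04] [-1.  -0.2 -0. ]
```

View pics/home.png

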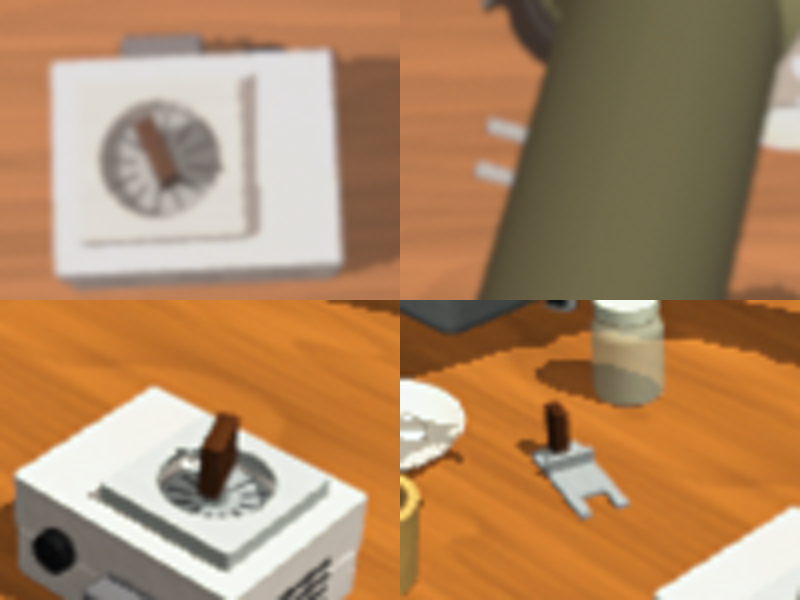

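The burr sits upright with its flange below the collar (top-left and bottom-left crops). The blade is hidden in the top view but clear in the scene crop, at (555,430) in the montage. Joint 7 runs the other way, so I have to turn back by +135°. I'll turn while measuring.

Call:
servo_tool:
  delta_rot:
    - [0,0,1]
    - [0,0,1]
    - [0,0,1]
    - [0,0,1]
    - [0,0,1]
    - [0,0,1]
    - [0,0,1]
    - [0,0,1]
    - [0,0,1]
    - [0,0,1]
  delta_pos:
    - [0,0,0]
    - [0,0,0]
    - [0,0,0]
    - [0,0,0]
    - [0,0,0]
    - [0,0,0]
    - [0,0,0]
    - [0,0,0]
    - [0,0,0]
    - [0,0,0]
  fingers: [0.2,0.2,0.2,0.2,0.2,0.2,0.2,0.2,0.2,0.2]

```text
clock: 16.65
tool_pos: [0.4874, -0.2747, 0.2162]
orientation: [[0.997, -0.074, -0.001], [-0.074, -0.997, 0.0], [-0.001, -0.0, -1.0]]
force: [-0.3, 0.6, -0.3]
gripper_width: 0.0684
finger_force: 0.0
```

Run:
```python
from h import *
S=load('scene');T=load('top')
for n,im in(('top',T),('scene',S)):
    P,uv=cloud(im)
    m=(abs(P[:,0]-.52)<.03)&(abs(P[:,1]-.03)<.03)&(P[:,2]>.138)&(P[:,2]<.16);Q=P[m]
    print(n,'burr bar',cv2.minAreaRect((Q[:,:2]*1000).astype(np.float32)),np.percentile(Q[:,2],[50,90]))
    m=(abs(P[:,0]-.52)<.05)&(abs(P[:,1]-.03)<.05)&(P[:,2]>.07)&(P[:,2]<.098);Q=P[m]; print(' flange z',np.median(Q[:,2]))
# blade grip: dark brown in the first top image file and in scene now
for n,f in(('top','pics/top0.png'),('scene',None)):
    im=T if n=='top' else S
    c=cv2.imread(f) if f else cv2.cvtColor(S['color'],cv2.COLOR_RGB2BGR)
    hsv=cv2.cvtColor(c,cv2.COLOR_BGR2HSV); u0,v0=map(int,proj(im,[[.43,-.381,.03]])[0]); box=np.zeros(hsv.shape[:2],np.uint8); box[v0-16:v0+16,u0-16:u0+16]=255
    m=cv2.inRange(hsv,(3,60,15),(15,255,108))&box
    k,l,st,ce=cv2.connectedComponentsWithStats(m); print(n,(u0,v0),st[1:].tolist(),ce[1:].round(1).tolist())
    print(n,'expect grip base/top',proj(im,[[.4306,-.3805,.005],[.4306,-.3805,.052]]).round(1).tolist())
    v,u=np.nonzero(l==1+np.argmax(st[1:,4]))
    for r in sorted(set(v)): print(r,u[v==r].min(),u[v==r].max(),end='; ')
    print()
P,uv=cloud(S); m=(abs(P[:,0]-.43)<.05)&(abs(P[:,1]+.38)<.05)&(P[:,2]>.03)&(P[:,2]<.06);Q=P[m];print('scene grip pts',len(Q),Q.mean(0),cv2.minAreaRect((Q[:,:2]*1000).astype(np.float32)),Q[:,2].max())
```

```text
top burr bar ((520.9769287109375, 29.5809383392334), (43.66654586791992, 15.93325424194336), 22.664962768554688) [0.14832869 0.15086342]
 flange z 0.09047385613719916
scene burr bar ((519.3723754882812, 33.39898681640625), (44.71848678588867, 15.7595853805542), 22.705974578857422) [0.14677602 0.14830722]
 flange z 0.0894997640357098
top (394, 245) [[391, 242, 10, 7, 53]] [[395.8, 244.5]]
top expect grip base/top [[391.9, 246.2], [396.3, 244.1]]
242 393 400; 243 392 400; 244 391 400; 245 391 400; 246 391 400; 247 394 398; 248 396 396; 
scene (228, 171) [[234, 156, 4, 2, 5], [226, 166, 6, 12, 57], [225, 182, 2, 2, 2]] [[235.8, 156.2], [228.6, 171.8], [225.5, 182.5]]
scene expect grip base/top [[229.1, 178.0], [228.3, 166.6]]
166 227 229; 167 226 229; 168 226 230; 169 226 230; 170 227 231; 171 227 231; 172 227 231; 173 227 231; 174 227 231; 175 227 231; 176 226 231; 177 228 231; 
scene grip pts 42 [ 0.43292216 -0.37521036  0.04474084] ((430.22430419921875, -377.0008850097656), (26.774486541748047, 13.968400001525879), 75.23175048828125) 0.054909125935275194
```

Call:
servo_tool:
  delta_rot:
    - [0,0,1]
    - [0,0,1]
    - [0,0,1]
    - [0,0,1]
    - [0,0,1]
    - [0,0,1]
    - [0,0,1]
    - [0,0,1]
    - [0,0,1]
    - [0,0,1]
  delta_pos:
    - [-0.142,-0.266,0]
    - [-0.142,-0.266,0]
    - [-0.142,-0.266,0]
    - [-0.142,-0.266,0]
    - [-0.142,-0.266,0]
    - [-0.142,-0.266,-0.2]
    - [-0.142,-0.266,-0.4]
    - [-0.142,-0.266,-0.4]
    - [-0.142,-0.266,-0.4]
    - [-0.142,-0.266,-0.4]
  fingers: [0.2,0.2,0.2,0.2,0.2,0.2,0.2,0.2,0.2,0.2]

```text
clock: 17.9
tool_pos: [0.4302, -0.3814, 0.1436]
orientation: [[0.563, 0.827, -0.0], [0.827, -0.563, 0.0], [-0.0, -0.0, -1.0]]
force: [0.5, 0.1, 0.5]
gripper_width: 0.0684
finger_force: 0.0
```

Call:
servo_tool:
  delta_rot:
    - [0,0,1]
    - [0,0,1]
    - [0,0,0.45]
    - [0,0,0]
    - [0,0,0]
    - [0,0,0]
    - [0,0,0]
    - [0,0,0]
    - [0,0,0]
    - [0,0,0]
  delta_pos:
    - [0,0,0]
    - [0,0,-0.1]
    - [0,0,-0.2]
    - [0,0,-0.3]
    - [0,0,0]
    - [0,0,0]
    - [0,0,0]
    - [0,0,0]
    - [0,0,0]
    - [0,0,0]
  fingers: [0.2,0.2,0.2,0.2,0.2,0.2,0.2,0.2,0.2,0.2]

```text
clock: 19.15
tool_pos: [0.4311, -0.3803, 0.1206]
orientation: [[0.338, 0.941, 0.0], [0.941, -0.338, -0.0], [-0.0, 0.0, -1.0]]
force: [-0.0, 0.4, 0.8]
gripper_width: 0.0679
finger_force: 0.0
```

Run:
```python
from h import *
S=grab('scene'); s=env.read_state(); print(s['tool_pos'],s['clock'],np.round(s['qpos'],1),s['orientation'])
cv2.imwrite('pics/bl.png',cv2.resize(cv2.cvtColor(S['color'][130:220,180:300],cv2.COLOR_RGB2BGR),(600,450),interpolation=cv2.INTER_CUBIC))
```

```text
[ 0.43106344 -0.38027965  0.12060017] 19.2 [ 68.   17.  -34.  100.8  10.4  65.3  11. ] [[ 3.37854416e-01  9.41198378e-01  7.73678740e-05]
 [ 9.41198374e-01 -3.37854402e-01 -1.51539443e-04]
 [-1.16489602e-04  1.24016787e-04 -9.99999986e-01]]
```

View pics/bl.png

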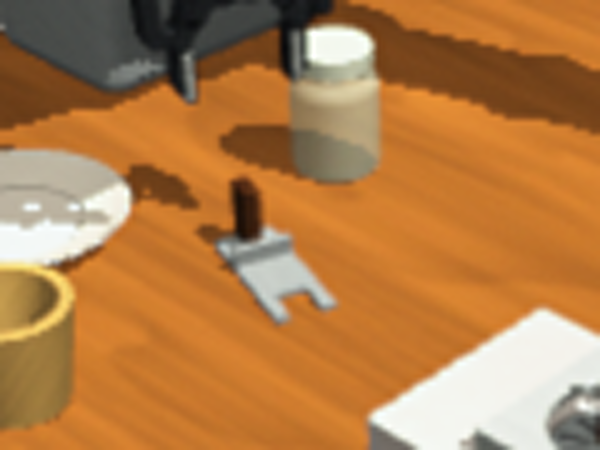

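The fingers (190,90) and (295,70) straddle the grip's column (245,190). I'll descend and pinch.

Call:
servo_tool:
  delta_rot:
    - [0,0,0]
    - [0,0,0]
    - [0,0,0]
    - [0,0,0]
    - [0,0,0]
    - [0,0,0]
    - [0,0,0]
    - [0,0,0]
    - [0,0,0]
    - [0,0,0]
  delta_pos:
    - [0,0,-0.6]
    - [0,0,-0.6]
    - [0,0,-0.6]
    - [0,0,-0.5]
    - [0,0,-0.2]
    - [0,0,-0.09]
    - [0,0,0]
    - [0,0,0]
    - [0,0,0]
    - [0,0,0]
  fingers: [0.2,0.2,0.2,0.2,0.2,0.5,0.8,1,1,1]
  grip_force: 60

```text
clock: 20.45
tool_pos: [0.4316, -0.3808, 0.0178]
orientation: [[0.338, 0.941, 0.001], [0.941, -0.338, -0.001], [-0.001, 0.001, -1.0]]
force: [-0.3, -0.4, 3.7]
gripper_width: 0.0134
finger_force: 59.1
```

Call:
servo_tool:
  delta_rot:
    - [0,0,0]
    - [0,0,0]
    - [0,0,0]
    - [0,0,0]
    - [0,0,0.5]
    - [0,0,0.6]
    - [0,0,0.6]
    - [0,0,0.6]
    - [0,0,0.6]
    - [0,0,0.5]
  delta_pos:
    - [0,0,0.3]
    - [0,0,0.7]
    - [0,0,1]
    - [0,0,1]
    - [0.2,0.5,0.55]
    - [0.4,0.9,0]
    - [0.4,0.9,0]
    - [0.4,0.9,0]
    - [0.4,0.9,0]
    - [0.3,0.9,0]
  fingers: [1,1,1,1,1,1,1,1,1,1]

```text
clock: 21.7
tool_pos: [0.5151, -0.1756, 0.1574]
orientation: [[-0.018, 1.0, -0.002], [1.0, 0.018, 0.002], [0.002, -0.002, -1.0]]
force: [-0.2, 0.4, -2.3]
gripper_width: 0.0135
finger_force: 58.6
```

Call:
servo_tool:
  delta_rot:
    - [0,0,0]
    - [0,0,0]
    - [0,0,0]
    - [0,0,0]
    - [0,0,0]
    - [0,0,0]
    - [0,0,0]
    - [0,0,0]
    - [0,0,0]
    - [0,0,0]
  delta_pos:
    - [0.18,0.6,0]
    - [0,0.28,0]
    - [0,0,-0.2]
    - [0,0,-0.3]
    - [0,0,-0.3]
    - [0,0,-0.1]
    - [0,0,0]
    - [0,0,0]
    - [0,0,0]
    - [0,0,0]
  fingers: [1,1,1,1,1,1,1,1,1,1]

```text
clock: 22.95
tool_pos: [0.5225, -0.1451, 0.1233]
orientation: [[-0.011, 1.0, 0.001], [1.0, 0.011, -0.0], [-0.0, 0.001, -1.0]]
force: [0.9, -0.2, -2.0]
gripper_width: 0.0131
finger_force: 58.6
```

Run:
```python
from h import *
S=grab('scene');T=grab('top'); s=env.read_state(); print(s['tool_pos'],s['clock'],np.round(s['qpos'],1),np.round(s['orientation'],4).tolist(),s['gripper_width'])
u=lambda im,a,b,c,d,W,H:cv2.resize(cv2.cvtColor(im['color'][b:d,a:c],cv2.COLOR_RGB2BGR),(W,H),interpolation=cv2.INTER_CUBIC)
cv2.imwrite('pics/pre.png',np.hstack([u(S,230,150,350,270,480,480),u(T,230,170,310,290,320,480)]))
P,uv=cloud(S)
# blade plate and rib points
m=(abs(P[:,0]-.522)<.024)&(P[:,1]>-.115)&(P[:,1]<-.04)&(P[:,2]>.094)&(P[:,2]<.13);Q=P[m]
h,e=np.histogram(Q[:,2],bins=np.arange(.09,.13,.002)); print(list(zip(np.round(e*1000),h)))
print(cv2.minAreaRect((Q[:,:2]*1000).astype(np.float32)))
for y in np.arange(-.11,-.035,.01):
    q=Q[abs(Q[:,1]-y)<.005]; 
    if len(q): print(round(y,3),len(q),np.percentile(q[:,0]*1000,[2,98]).round(1),np.median(q[:,2]).round(4))
```

```text
[ 0.52233684 -0.1451365   0.12313235] 23.05 [ 53.1  14.9 -45.5 104.9  11.6  65.    4.2] [[-0.0114, 0.9999, 0.0004], [0.9999, 0.0114, -0.0003], [-0.0003, 0.0003, -1.0]] 0.013179648897397648
[(np.float64(90.0), np.int64(0)), (np.float64(92.0), np.int64(0)), (np.float64(94.0), np.int64(0)), (np.float64(96.0), np.int64(0)), (np.float64(98.0), np.int64(0)), (np.float64(100.0), np.int64(0)), (np.float64(102.0), np.int64(1)), (np.float64(104.0), np.int64(6)), (np.float64(106.0), np.int64(19)), (np.float64(108.0), np.int64(61)), (np.float64(110.0), np.int64(100)), (np.float64(112.0), np.int64(21)), (np.float64(114.0), np.int64(0)), (np.float64(116.0), np.int64(1)), (np.float64(118.0), np.int64(0)), (np.float64(120.0), np.int64(0)), (np.float64(122.0), np.int64(0)), (np.float64(124.0), np.int64(0)), (np.float64(126.0), np.int64(1)), (np.float64(128.0), np.int64(0))]
((520.5562744140625, -79.18997192382812), (44.827762603759766, 71.55760955810547), 0.13978244364261627)
-0.11 36 [498.7 541.4] 0.1103
-0.1 33 [502.8 542.7] 0.1105
-0.09 28 [501.4 542.1] 0.1103
-0.08 34 [499.3 541.7] 0.1109
-0.07 33 [500.2 542.2] 0.1101
-0.06 19 [499.4 541.7] 0.1099
-0.05 22 [499.2 542. ] 0.1096
-0.04 5 [531.4 540. ] 0.1104
```

View pics/pre.png

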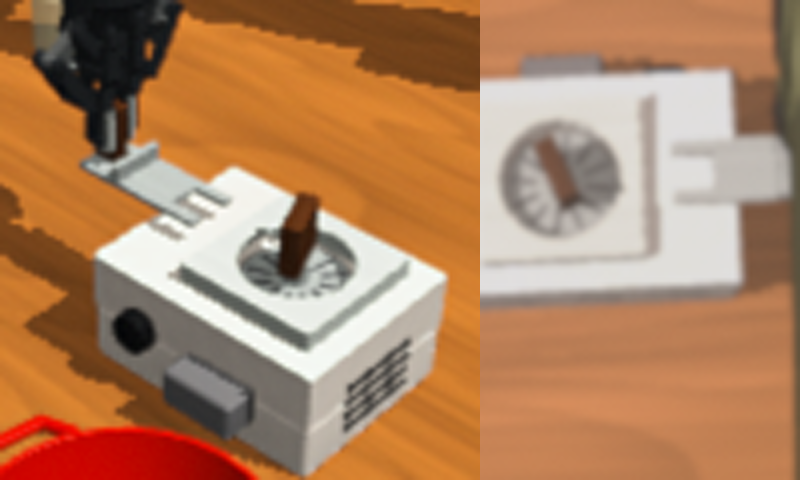

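The blade is level and in line with the window: its prongs at (690,170) in the top crop face the collar, and its scene x of 520.5 matches the expected 520.7. I'll lower to 1.5 mm above the deck and go in.

Call:
servo_tool:
  delta_rot:
    - [0,0,0]
    - [0,0,0]
    - [0,0,0]
    - [0,0,0]
    - [0,0,0]
    - [0,0,0]
    - [0,0,0]
    - [0,0,0]
    - [0,0,0]
    - [0,0,0]
  delta_pos:
    - [0,0,-0.2]
    - [0,0,-0.1]
    - [0,0,-0.045]
    - [0,0,0]
    - [0,0.1,0]
    - [0,0.15,0]
    - [0,0.15,0]
    - [-0.01,0.15,0]
    - [0,0.15,0]
    - [0,0,0]
  fingers: [1,1,1,1,1,1,1,1,1,1]

```text
clock: 24.3
tool_pos: [0.5219, -0.1163, 0.1092]
orientation: [[-0.013, 1.0, 0.0], [1.0, 0.013, 0.0], [0.0, 0.0, -1.0]]
force: [0.4, -1.1, -1.9]
gripper_width: 0.0131
finger_force: 58.7
```

Run:
```python
from h import *
S=grab('scene'); s=env.read_state(); print(s['tool_pos'],s['clock'],np.round(s['force'],1),np.round(s['torque'],2))
P,uv=cloud(S)
m=(abs(P[:,0]-.522)<.018)&(P[:,1]>-.085)&(P[:,1]<-.032)&(P[:,2]>.085)&(P[:,2]<.105);Q=P[m]
for y in np.arange(-.08,-.03,.01):
    q=Q[abs(Q[:,1]-y)<.005]; print(round(y,3),len(q),np.percentile(q[:,2]*1000,[25,50,75]).round(1))
m=(abs(P[:,0]-.522)>.03)&(abs(P[:,0]-.522)<.06)&(P[:,1]>-.085)&(P[:,1]<-.032)&(P[:,2]>.08)&(P[:,2]<.1);print('deck',np.median(P[m,2]))
```

```text
[ 0.52188076 -0.11687415  0.10917299] 24.35 [-0.1  0.5 -2.3] [-0.06 -0.01  0.05]
-0.08 27 [95.8 96.5 97.6]
-0.07 27 [95.5 96.  96.5]
-0.06 25 [95.6 96.7 97.6]
-0.05 30 [95.  96.3 97.6]
-0.04 32 [91.7 93.8 95.9]
deck 0.08999059416662797
```

The prongs are already inside the window with no force, and the underside is 1.3 mm above the deck.

Call:
servo_tool:
  delta_rot:
    - [0,0,0]
    - [0,0,0]
    - [0,0,0]
    - [0,0,0]
    - [0,0,0]
    - [0,0,0]
    - [0,0,0]
    - [0,0,0]
    - [0,0,0]
    - [0,0,0]
  delta_pos:
    - [0,0.15,0]
    - [0,0.15,0]
    - [0,0.15,0]
    - [-0.01,0.15,0]
    - [0,0.15,0]
    - [0,0.15,0]
    - [-0.01,0.15,0]
    - [0,0.1,0]
    - [0,0,0]
    - [0,0,0]
  fingers: [1,1,1,1,1,1,1,1,1,1]

```text
clock: 25.6
tool_pos: [0.5211, -0.0714, 0.1092]
orientation: [[-0.011, 1.0, 0.0], [1.0, 0.011, -0.0], [-0.0, 0.0, -1.0]]
force: [-0.0, -0.3, -0.7]
gripper_width: 0.0131
finger_force: 58.7
```

Call:
servo_tool:
  delta_rot:
    - [0,0,0]
    - [0,0,0]
    - [0,0,0]
    - [0,0,0]
    - [0,0,0]
    - [0,0,0]
    - [0,0,0]
    - [0,0,0]
    - [0,0,0]
    - [0,0,0]
  delta_pos:
    - [0,0.1,0]
    - [0,0.1,0]
    - [0,0.05,-0.01]
    - [0,0.03,-0.01]
    - [0,0.02,-0.005]
    - [0,0.02,0]
    - [0,0.02,0]
    - [0,0.02,0]
    - [0,0,0]
    - [0,0,0]
  fingers: [1,1,1,1,1,1,1,1,1,1]

```text
clock: 26.85
tool_pos: [0.5211, -0.0567, 0.1082]
orientation: [[-0.011, 1.0, 0.0], [1.0, 0.011, -0.0], [-0.0, 0.0, -1.0]]
force: [0.3, 0.7, -1.0]
gripper_width: 0.0134
finger_force: 58.7
```

Call:
servo_tool:
  delta_rot:
    - [0,0,0]
    - [0,0,0]
    - [0,0,0]
    - [0,0,0]
    - [0,0,0]
    - [0,0,0]
    - [0,0,0]
    - [0,0,0]
    - [0,0,0]
    - [0,0,0]
  delta_pos:
    - [0,0.015,0]
    - [0,0.015,0]
    - [0,0.01,0]
    - [0,0.01,0]
    - [0,0.01,0]
    - [0,0,0]
    - [0,0,0]
    - [0,0,0]
    - [0,0,0]
    - [0,0,0]
  fingers: [1,1,1,1,1,1,1,1,1,1]

```text
clock: 28.1
tool_pos: [0.5211, -0.0543, 0.1082]
orientation: [[-0.011, 1.0, 0.0], [1.0, 0.011, -0.0], [-0.0, 0.0, -1.0]]
force: [0.0, 0.7, -1.8]
gripper_width: 0.013
finger_force: 58.7
```

Call:
servo_tool:
  delta_rot:
    - [0,0,0]
    - [0,0,0]
    - [0,0,0]
    - [0,0,0]
    - [0,0,0]
    - [0,0,0]
    - [0,0,0]
    - [0,0,0]
    - [0,0,0]
    - [0,0,0]
  delta_pos:
    - [0,0.01,0]
    - [0,0.01,0]
    - [0,0.01,0]
    - [0,0.01,0]
    - [0,0.01,0]
    - [0,0,0]
    - [0,0,0]
    - [0,0,0]
    - [0,0,0]
    - [0,0,0]
  fingers: [1,1,1,1,1,1,1,1,1,1]

```text
clock: 29.35
tool_pos: [0.5211, -0.0528, 0.1082]
orientation: [[-0.011, 1.0, 0.0], [1.0, 0.011, -0.001], [-0.001, 0.0, -1.0]]
force: [-0.3, -3.5, -0.7]
gripper_width: 0.0132
finger_force: 58.7
```

The shoulder is starting to touch (-3.5 N). I'll settle it onto the deck and confirm.

Call:
servo_tool:
  delta_rot:
    - [0,0,0]
    - [0,0,0]
    - [0,0,0]
    - [0,0,0]
    - [0,0,0]
    - [0,0,0]
    - [0,0,0]
    - [0,0,0]
    - [0,0,0]
    - [0,0,0]
  delta_pos:
    - [0,0,-0.005]
    - [0,0,-0.005]
    - [0,0.005,0]
    - [0,0.01,0]
    - [0,0,0]
    - [0,0,0]
    - [0,0,0]
    - [0,0,0]
    - [0,0,0]
    - [0,0,0]
  fingers: [1,1,1,1,1,1,1,1,1,1]

```text
clock: 30.6
tool_pos: [0.5212, -0.0528, 0.1079]
orientation: [[-0.011, 1.0, 0.0], [1.0, 0.011, -0.001], [-0.001, 0.0, -1.0]]
force: [-0.8, -6.5, 0.5]
gripper_width: 0.0131
finger_force: 58.9
```

The shoulder is stopped and the blade is on the deck. I'll let go, rise and retreat.

Call:
servo_tool:
  delta_rot:
    - [0,0,0]
    - [0,0,0]
    - [0,0,0]
    - [0,0,0]
    - [0,0,0]
    - [0,0,0]
    - [0,0,0]
    - [0,0,0]
    - [0,0,0]
    - [0,0,0]
  delta_pos:
    - [0,0,0]
    - [0,0,0]
    - [0,0,0]
    - [0,0,0.2]
    - [0,0,0.8]
    - [0,0,1]
    - [0,0,1]
    - [0,-0.5,0.5]
    - [0,-1,0]
    - [0,-1,0]
  fingers: [0.4,0.3,0.2,0.2,0.2,0.2,0.2,0.2,0.2,0.2]

```text
clock: 31.85
tool_pos: [0.5214, -0.1524, 0.249]
orientation: [[-0.013, 1.0, 0.002], [1.0, 0.013, -0.001], [-0.001, 0.002, -1.0]]
force: [1.0, 0.3, 0.5]
gripper_width: 0.0687
finger_force: 0.0
```

Call:
servo_tool:
  delta_rot:
    - [0,0,0]
    - [0,0,0]
    - [0,0,0]
    - [0,0,0]
    - [0,0,0]
    - [0,0,0]
    - [0,0,0]
    - [0,0,0]
    - [0,0,0]
    - [0,0,0]
  delta_pos:
    - [0,-1,0]
    - [0,-1,0]
    - [0,-1,0]
    - [0,-0.5,0]
    - [0,0,0]
    - [0,0,0]
    - [0,0,0]
    - [0,0,0]
    - [0,0,0]
    - [0,0,0]
  fingers: [0.2,0.2,0.2,0.2,0.2,0.2,0.2,0.2,0.2,0.2]

```text
clock: 33.1
tool_pos: [0.5211, -0.2915, 0.2478]
orientation: [[-0.012, 1.0, 0.0], [1.0, 0.012, -0.0], [-0.0, 0.0, -1.0]]
force: [0.6, -0.2, 0.1]
gripper_width: 0.0682
finger_force: 0.0
```

Run:
```python
from h import *
S=grab('scene');T=grab('top'); s=env.read_state(); print(s['tool_pos'],s['clock'],np.round(s['force'],1))
u=lambda im,a,b,c,d,W,H:cv2.resize(cv2.cvtColor(im['color'][b:d,a:c],cv2.COLOR_RGB2BGR),(W,H),interpolation=cv2.INTER_CUBIC)
cv2.imwrite('pics/done.png',np.hstack([u(S,240,160,350,270,480,480),u(T,230,170,310,290,320,480)]))
P,uv=cloud(S)
for nm,x,y,z0,z1 in(('grip',.5212,-.0535,.13,.15),('bar',.52,.031,.138,.16)):
    m=(abs(P[:,0]-x)<.03)&(abs(P[:,1]-y)<.03)&(P[:,2]>z0)&(P[:,2]<z1);Q=P[m]; print(nm,cv2.minAreaRect((Q[:,:2]*1000).astype(np.float32)),np.percentile(Q[:,2],[50,90]))
m=(abs(P[:,0]-.521)<.02)&(P[:,1]>-.068)&(P[:,1]<-.028)&(P[:,2]>.085)&(P[:,2]<.12);Q=P[m];h,e=np.histogram(Q[:,2],bins=np.arange(.086,.12,.002)); print(list(zip(np.round(e*1000).astype(int),h)))
```

```text
[ 0.52102256 -0.29169075  0.24773387] 33.2 [-0.4  0.1 -0.4]
grip ((521.3958129882812, -51.50523376464844), (26.06273651123047, 14.167912483215332), 85.78790283203125) [0.14041694 0.14280976]
bar ((517.702392578125, 32.30701446533203), (45.915958404541016, 16.104116439819336), 23.983779907226562) [0.14645501 0.14806532]
[(np.int64(86), np.int64(1)), (np.int64(88), np.int64(3)), (np.int64(90), np.int64(1)), (np.int64(92), np.int64(8)), (np.int64(94), np.int64(26)), (np.int64(96), np.int64(8)), (np.int64(98), np.int64(7)), (np.int64(100), np.int64(4)), (np.int64(102), np.int64(5)), (np.int64(104), np.int64(6)), (np.int64(106), np.int64(10)), (np.int64(108), np.int64(7)), (np.int64(110), np.int64(4)), (np.int64(112), np.int64(6)), (np.int64(114), np.int64(4)), (np.int64(116), np.int64(6))]
```

View pics/done.png

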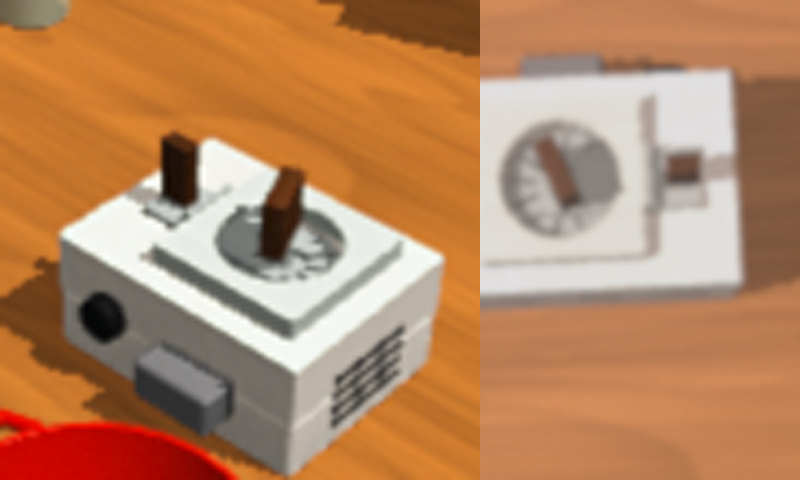

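The blade's shoulder is flush with the collar: the rib is at (650,180) in the top crop, right against the collar's edge. It lies flat with its grip top at 142 mm, the fork straddles the stem, and the burr is still home. Handing in.

```bash
python3 -c "
from bench import env
print(env.finish_job())"
```

```text
the job is handed in; nothing more can be done
None
```

I handed the job in after about 33 s: the burr is fully home in the drive hub, and the blade is through the window with its shoulder against the collar. The tang went straight into the slot, so I set the burr's angle beforehand and did no turning under pressure; contact forces were about 9 N for the burr and 6.5 N for the blade.

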